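# Open the climate case and bring the clay figure to its tray

### The arm

A 6-joint arm with a two-finger parallel gripper is mounted at the origin on the work surface. World frame = base frame: x ahead of the robot, y to its left, z up, the work surface at z = 0. Lengths are in m, angles in rad, forces in N, time in s.
With the tool pointing down it reaches from about 0.35 to 0.875 m from the base axis. Payload 4.2 kg.
Tool frame: the origin (TCP) lies at the very end of the fingers, on their centre line; the grasp point (between the pads) lies 19 mm behind it; y points along the fingers, x is the direction in which the jaws open and shut, and the axes are right-handed (so a half turn about y gives the same grasp; the last joint's range is limited). The gripper opens to 85 mm and grips with 20 to 120 N. Pads are 22 mm wide; open, the fingers measure 114 mm over their backs; the gripper's body (76 mm by 85 mm) begins 54 mm behind the grasp point. The pads swing forward as they close: fully open they stand 13 mm farther back than shut.
Start: joints at [-0.963, 0.385, 0.008, 0, -1.194, -0.259], TCP at [0.214, -0.587, 0.231] pointing down, gripper open.
Joint ranges: [-3.14, 3.14], [-1.21, 2.06], [-1.07, 1.41], [-3.16, 2.05], [-2.99, -0.16], [-3.1, 3.1]. Speed limits (rad/s): [2.79, 2.79, 3.14, 3.14, 3.14, 3.14].

### API

Orientations are given as a unit quaternion [x, y, z, w].
In Python, from station import * gives the robot as it stands.
- The arm moves only by the tool jog_arm, never from a script. Its argument "increments" is text: rows parted by semicolons, each of 7 numbers parted by spaces: the finger opening in cm, from 0 to 8.54, then the shift along the tool's x, y, z in cm, then the turn, a rotation vector about the tool's x, y, z in rad. In form: claw dx dy dz wx wy wz; .... A call has 1 to 20 rows; each row shifts and turns the pose as measured when the row begins, along the tool's axes as they then stand; what a row does not reach is not made up. A row lasts 1/10 s, in which the tool goes at most 50 mm and 8.59 degrees, less where a joint would pass 70% of its speed; a pose out of reach is approached as far as the arm can. A call is refused whole if a number of a shift passes 5 or a number of a turn 0.15, either way. A call with a gripper value outside its range is refused whole. The fingers move at their own pace and stop on an object; the grip force is fixed at half the most. Time passes only in rows, so rows that do not move let the fingers close. It gives the time, the measured TCP pose, the force and the opening at its end, in the units of the state.
- read_state(): the state, without advancing time (a new reading comes with each control period).
- grab_frame(name): name is "side" or "top"; returns (picture, depth): 400x640x3 uint8, blue, green, red; 400x640 float32, m along the optical axis (not along the pixel's ray), 0 where there is no reading.
- calibration(name): a dict with "fovy" (degrees; the focal length in pixels is half the picture's height over the tangent of half this angle, whatever the lens; pixels are square), "cx", "cy" (the principal point, pixels), "camera_from_world" (4x4, takes a point from world to camera coordinates). Camera axes: x right, y up, looking along -z (the intrinsics and any distortion apply to the point x, -y, -z); pixel columns grow to the right and rows downward; lengths in m; the calibration is good to about 2 mm. A picture is of the moment at which its call begins. calibration takes no time and is no camera call.
- hand_in(): hands the job in, once; it reports no verdict.
The state is a dict: "clock": time; "qpos": joint angles; "qd": joint speeds; "effort": joint torques, N m; "eef_pos": TCP position; "orientation": TCP orientation; "ft_force": force on the tool from outside, world axes, zero at the start; "wrist_torque": the same for the moment, N m; "gripper_width": finger opening in m.
Only numpy, scipy, OpenCV 4.12 (cv2) and the standard library are available. Lean on these libraries where they do the work, as an engineer would, in place of code of your own. Each camera call takes 0.05 s, during which the arm holds its last target.

### The job

Pull up the spring-loaded knob that locks the clear sliding cover of the grey climate case, slide the cover all the way open over the closed half of the case and let the knob drop back in so that the cover is locked open. Then lift the small clay figure out of the case and stand it upright on the foam of the low tray, beside the wooden bowl, setting it down rather than dropping it, without tipping it over and without shifting the bowl.

Things in the scene. Friction and masses are not known exactly. Their poses are not given: they have to be found in the camera images.
- case: Grey metal climate case, fixed, 180 (its x) x 280 (its y) x 90 mm high, yaw within 20 degrees. Origin: centre of its underside, z up. The rail along its -x side (towards the robot), 34 mm wide, top at z = 90, has two pin holes at x = -72: y = -70 (closed) and y = +60 (open). The +y half is a closed deck, the -y half an open pit (see pit); the cover lies over the pit at the start
- pit (a point): Centre of the foam bed in the case's pit, on its top, 24 mm above the table, axes as the case's. The pit measures 138 mm along x (-69 to +69) and, with the cover open, 122 mm along y (-64 to +58). A fixed hygrometer 26 mm across, 10 mm high lies in its corner at x = 47, y = -44 mm
- cover (a joint): Clear sliding cover with aluminium edges, 180 x 140 mm, underside 91 and top 97 mm above the table. Value in m: 0 closed, over the pit, locked there by the plunger pin; 0.130 fully open against its stop, over the deck. Slides along the case's +y with about 1.5 N of friction. From 0.126 on the pin can drop into the open hole
- plunger (a joint): Spring plunger, upright on the cover's near edge strip; it travels with the cover. Value in m: 0 pin down in a hole, 0.014 pulled up to its stop. The pin clears the rail at 0.011; let go between the holes it rides on the rail there. The spring pulls it down with 5.5 N at 0 and 12 N at the top; it does not stay up by itself
- knob (a point): Centre of the plunger's black knob, 26 mm across, 23 mm tall, axis vertical; with the pin down this point is 132 mm above the table, 35 mm above the cover's edge strip. The knob's underside is 24 mm above the strip; below it a steel sleeve 18 mm across, 16 mm tall. At the start at x = -72, y = -70 mm in the case frame
- figure_mid (a point): Half-way up the small clay figure, 30 mm above its underside, z along its axis. Round, 61 mm tall: foot 42 mm across and 6 mm thick, straight body 30 mm across from 10 to 44 mm above the underside, head 24 mm across on top. About 160 g. Stands loose on the foam near the middle of the pit
- tray: Low open tray of grey board, fixed, 160 (its x) x 230 (its y) x 30 mm high, walls 4 mm. Origin at the centre of its underside, z up; its foam lining's top is at z = 10 mm. The bowl stands on its +y half, the -y half is empty
- bowl: Dark wooden bowl, 72 mm across and 32 mm high, loose, standing on the tray's foam; origin at the centre of its underside. To be left where it is
Not all that is in view belongs to the job. Of the things like the bowl, leave any that is orange or turquoise; of the rest the larger one is meant.

How it is judged:
On the way, in this order (a step that is already met when the one before it is completed fails the run):
1. the plunger knob is pulled up, freeing the cover while it is still shut (value of joint plunger above 0.009 m and value of joint cover below 0.01 m).
2. the cover is fully open and the plunger has dropped into the open hole (value of joint cover above 0.122 m and value of joint plunger below 0.004 m), for 0.2 s.
At the end, for the whole second after the job is handed in: The cover is open by at least 122 mm with the plunger pin down in the open hole (within 4 mm of fully down), and the figure stands upright (within 7 degrees), at rest, on the foam inside the tray, beside the bowl (centres over 45 mm apart) (all of step 2 and x of figure_mid in the frame of tray between -0.068 and 0.068 m and y of figure_mid in the frame of tray between -0.103 and 0.103 m and z of figure_mid in the frame of tray between 0.035 and 0.045 m and angle between figure_mid's own z axis and vertical below 0.12 rad and linear speed of figure below 0.02 m/s and horizontal distance between figure_mid and bowl above 0.045 m); the robot touches nothing.
It fails at once if the figure is tipped over (more than 45 degrees) (angle between figure_mid's own z axis and vertical above 0.785 rad).
It fails at once if the figure is dropped or thrown (moves faster than 0.6 m/s, a fall of about 2 cm, while not held) (linear speed of figure above 0.6 m/s and contact force between figure and the fingers below 0.1 N).
It fails at once if the bowl is shifted by more than 25 mm (distance of bowl from where it was at the start of the episode above 0.025 m).
It also fails if it takes over 54 s, if anything falls off the work surface, if the arm or the gripper's body presses on something with over 40 N, if the wrist force passes 120 N, or if a joint passes its speed limit or range.

## Working session

There is one attempt and no reset: what is moved stays moved. The work goes in short steps, Python scripts to look and compute and a tool call to move; the robot and the scene stay as the last step left them, time stands still between calls to the robot, and variables do not carry over. Pictures are saved under pics/ and viewed, and the job is handed in when it is done.

Besides the shell and the picture viewer there is one more tool, called after "Emit:" as name(argument=value, ...) on one line, values as JSON. jog_arm: Moves the arm, as the interface text tells. Its arguments: {"type":"object","properties":{"increments":{"type":"string"}},"required":["increments"]}

```bash
mkdir -p pics; ls; cat > h.py <<'E'
from station import *
import numpy as np, cv2
from scipy.spatial.transform import Rotation as R
def save(n):
    p,d=grab_frame(n); return p,d
def cal(n):
    c=calibration(n); f=200/np.tan(np.radians(c["fovy"])/2); return c,f,np.linalg.inv(np.array(c["camera_from_world"]))
def ray(n,u,v):
    c,f,W=cal(n)
    K=np.array([[f,0,c["cx"]],[0,f,c["cy"]],[0,0,1]])
    d=np.array([(u-c["cx"])/f,-(v-c["cy"])/f,-1.]); return W[:3,3],W[:3,:3]@d
def onz(n,u,v,z):
    o,d=ray(n,u,v); return o+d*(z-o[2])/d[2]
def proj(n,P):
    c,f,W=cal(n); q=np.array(c["camera_from_world"])@np.append(P,1); return c["cx"]+f*q[0]/-q[2], c["cy"]-f*q[1]/-q[2]
def world(n,d):
    c,f,W=cal(n); v,u=np.mgrid[:400,:640]
    P=np.stack([(u-c["cx"])/f*d,-(v-c["cy"])/f*d,-d],-1); return P@W[:3,:3].T+W[:3,3]
E
python3 - <<'E'
from h import *
for n in("top","side"):
    p,d=save(n); cv2.imwrite(f"pics/{n}0.png",p); np.save(f"pics/{n}0.npy",d); print(n,calibration(n))
print(read_state())
E
```

```text
pics
top {'fovy': 48.03969238794862, 'cx': 318.4678204357762, 'cy': 194.74797585004433, 'camera_from_world': array([[ 1.40542954e-02, -9.99901011e-01, -6.67102337e-04,
        -1.31552791e-02],
       [ 9.97086694e-01,  1.39647090e-02,  7.49874043e-02,
        -5.60612743e-01],
       [-7.49706655e-02, -1.71905399e-03,  9.97184258e-01,
        -1.16937469e+00],
       [ 0.00000000e+00,  0.00000000e+00,  0.00000000e+00,
         1.00000000e+00]])}
side {'fovy': 45.962859162391965, 'cx': 317.99606483496746, 'cy': 203.28330991108402, 'camera_from_world': array([[-0.73224532, -0.68100586,  0.00691516,  0.38828127],
       [ 0.51958059, -0.55205233,  0.65213054, -0.36918925],
       [-0.44028718,  0.48111251,  0.75807516, -0.98031884],
       [ 0.        ,  0.        ,  0.        ,  1.        ]])}
{'clock': 0.1, 'qpos': array([-9.63395735e-01,  3.85485662e-01,  6.75294225e-03, -4.32091483e-04,
       -1.19399287e+00, -2.58629995e-01]), 'qd': array([-0.00126565, -0.00206308,  0.0035761 ,  0.00037343,  0.00098094,
       -0.00028838]), 'effort': array([ 2.27269520e-04, -3.93320346e+01,  1.88930190e+01,  4.19795126e+00,
       -2.58536878e-03,  2.13551566e-06]), 'eef_pos': array([ 0.21344301, -0.58686748,  0.23032404]), 'orientation': array([ 0.40512007,  0.57950416, -0.57876679, -0.40630242]), 'ft_force': array([0.03886502, 0.42808798, 0.11471665]), 'wrist_torque': array([ 0.05761477, -0.06586074,  0.0364701 ]), 'gripper_width': 0.08535654423231209}
```

View pics/top0.png

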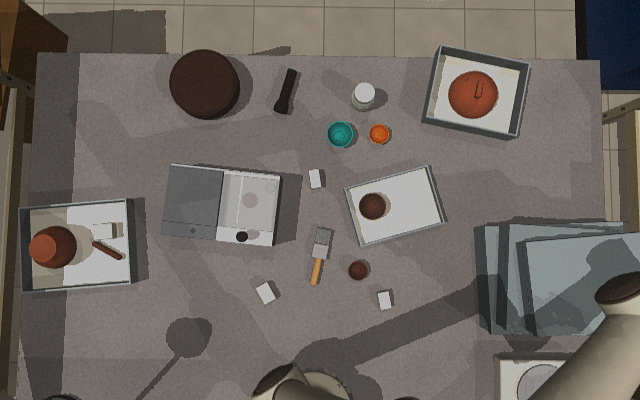

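View pics/side0.png

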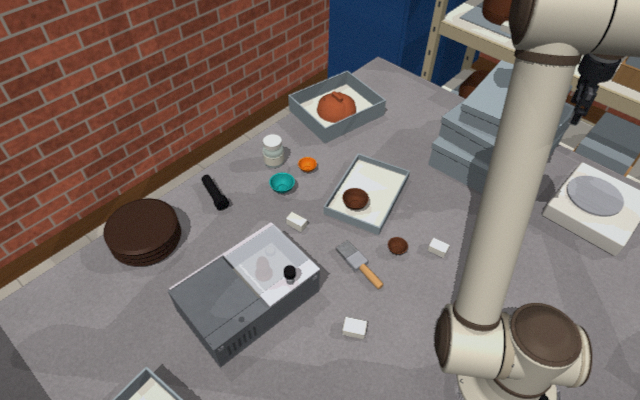

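```bash
python3 - <<'E'
from h import *
q=read_state()['orientation'];print(R.from_quat(q).as_matrix().round(3))
E
```

```text
[[-0.342 -0.001 -0.94 ]
 [ 0.94   0.002 -0.342]
 [ 0.002 -1.     0.   ]]
```

The candidates for the bowl, in top-view pixels, are dark bowls at (372,206) in the tray and (358,270) on the table, turquoise (340,134) and orange (379,134). The larger dark one, standing in the low tray, fits. The case is centred around (221,205) with the black knob at (242,236), and the figure shows through the cover at about (250,200). I'll measure them and confirm in a crop.

```bash
python3 - <<'E'
from h import *
p=cv2.imread("pics/top0.png"); d=np.load("pics/top0.npy"); s=cv2.imread("pics/side0.png"); ds=np.load("pics/side0.npy")
W=world("top",d); Z=W[...,2]; Ws=world("side",ds)
a=cv2.resize(p[150:260,150:290],None,fx=5,fy=5,interpolation=cv2.INTER_CUBIC)[:, :700]
b=cv2.resize(p[150:290,330:450],None,fx=4,fy=4,interpolation=cv2.INTER_CUBIC)
cv2.imwrite("pics/cropA.png",a);cv2.imwrite("pics/cropB.png",b)
cv2.imwrite("pics/cropS.png",cv2.resize(s[215:360,160:330],None,fx=4.5,fy=4,interpolation=cv2.INTER_CUBIC))
# bowls / knob blobs
hsv=cv2.cvtColor(p,cv2.COLOR_BGR2HSV)
def blobs(m,mn,name):
    n,l,st,c=cv2.connectedComponentsWithStats(m.astype(np.uint8))
    for i in range(1,n):
        if st[i,4]>mn: print(name,c[i].round(1),st[i], "zmax",np.percentile(Z[l==i],[5,50,95]).round(3))
roi=np.zeros(Z.shape,bool);roi[120:300,150:460]=1
brown=roi&((hsv[...,0]<12)|(hsv[...,0]>170))&(hsv[...,1]>90)&(hsv[...,2]<120)
blobs(brown,60,"brown")
blobs(roi&(p.max(2)<45),30,"black")
for (u,v) in [(242,236),(250,200),(200,190),(250,220),(372,206),(400,220)]: print((u,v),W[v,u].round(3))
# case via height
m=(roi&(Z>0.075)&(Z<0.11)).astype(np.uint8); m[:, 300:]=0
P=W[m>0]; 
r=cv2.minAreaRect((P[:,:2]*1000).astype(np.float32)); print("case",r,P[:,2].mean())
m=roi&(Z>0.022)&(Z<0.036); m[:,:340]=0;
P=W[m]; print("tray",cv2.minAreaRect((P[:,:2]*1000).astype(np.float32)),len(P))
ms=(Ws[...,2]>0.12)&(Ws[...,2]<0.16); ms[:, :170]=0; ms[:,330:]=0;ms[:215]=0
P=Ws[ms]; print("knob side",P.mean(0),P.min(0),P.max(0),len(P))
mk=(Z>0.12)&(Z<0.16)&roi; P=W[mk]; print("knob top",P.mean(0),P.min(0),P.max(0),len(P))
E
```

```text
brown [373.2 205.9] [359 193  27  27 449] zmax [0.014 0.025 0.043]
brown [357.8 270.1] [348 261  20  20 268] zmax [0.002 0.011 0.024]
black [278.3 200.9] [275 177   8  50  88] zmax [0.016 0.056 0.08 ]
black [273.8 237. ] [272 228   5  18  32] zmax [0.023 0.063 0.088]
black [241.3 236.3] [236 232  12  10  74] zmax [0.14  0.143 0.147]
(242, 236) [0.451 0.174 0.144]
(250, 200) [0.54  0.165 0.094]
(200, 190) [0.563 0.292 0.088]
(250, 220) [0.49  0.163 0.094]
(372, 206) [ 0.533 -0.148  0.02 ]
(400, 220) [ 0.497 -0.224  0.009]
case ((529.6477661132812, 239.85513305664062), (281.38787841796875, 180.03887939453125), 84.41123962402344) 0.09265017162640937
tray ((527.7946166992188, -225.2638397216797), (470.5608825683594, 317.84735107421875), 1.9138537645339966) 1084
knob side [0.44772421 0.17983128 0.14038558] [0.43808347 0.16519478 0.12308789] [0.46118868 0.19052928 0.14874173] 150
knob top [0.45133434 0.17528629 0.14190293] [0.43927857 0.16393941 0.12356904] [0.46303085 0.18871914 0.14977288] 107
```

View pics/cropA.png

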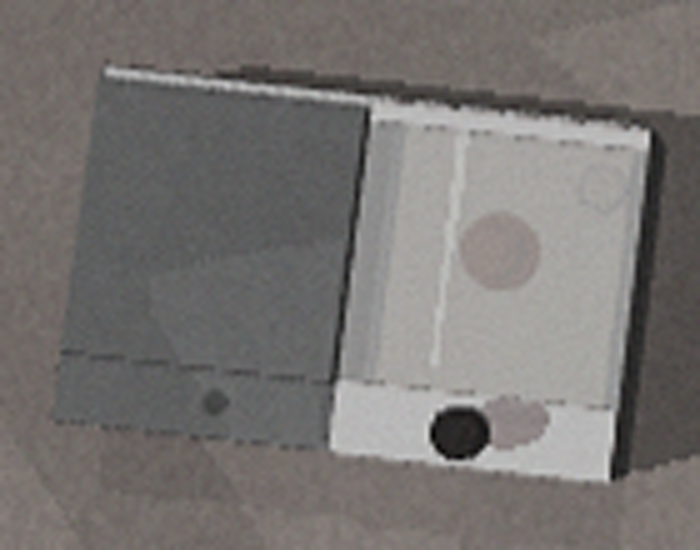

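View pics/cropB.png

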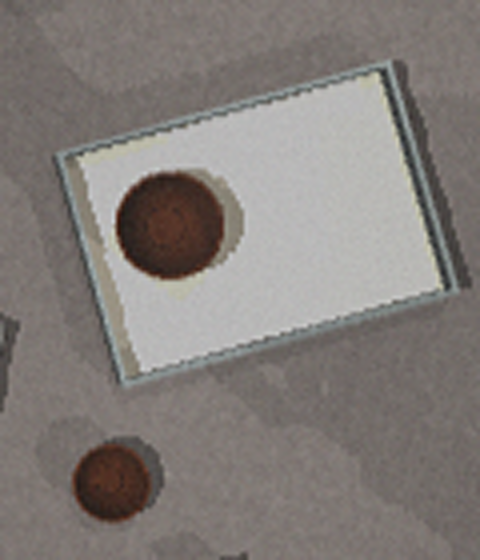

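View pics/cropS.png

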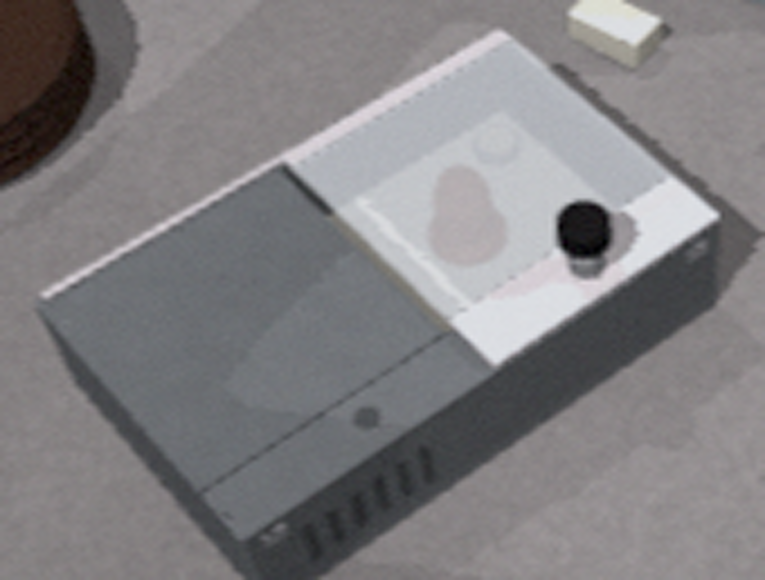

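The crops confirm it: the bowl is the larger dark one, inside the low tray, and the case shows its deck on the left, knob on the near strip and open hole at crop (215,402). The knob measured from the case frame (0.451, 0.177) agrees with depth (0.451, 0.175). Next is the tray, the figure and the obstacle heights.

```bash
python3 - <<'E'
from h import *
p=cv2.imread("pics/top0.png"); d=np.load("pics/top0.npy"); W=world("top",d); Z=W[...,2]
c=[np.array([u/4+330,v/4+150])-0.4 for u,v in [(62,154),(388,64),(456,290),(126,382)]]
Q=np.array([onz("top",*q,0.030)[:2] for q in c]); print("tray corners",Q.round(4).tolist(),Q.mean(0).round(4))
for i in range(4): print(np.linalg.norm(Q[i]-Q[(i+1)%4]).round(4),end=' ')
a=(Q[0]-Q[1]+Q[3]-Q[2]); print("tray +y (bowl side) dir",np.degrees(np.arctan2(a[1],a[0])))
print("bowl",onz("top",373.0,205.9,0.032))
# figure head: seen in crop A centre (500,250)/5
print("fig(ave)",onz("top",150+500/5-.4,150+250/5-.4,0.06))
print("hole", onz("top",150+215/5-.4,150+402/5-.4,0.09))
print("stack max z",Z[215:340,470:620].max(), W[300,520].round(3), W[260,500].round(3))
# free-path heights y<-.1
for x0 in np.arange(.2,.7,.1):
  print(round(x0,1),[round(float(np.percentile(Z[(W[...,0]>x0)&(W[...,0]<x0+.1)&(W[...,1]>y)&(W[...,1]<y+.1)],99)),2) if ((W[...,0]>x0)&(W[...,0]<x0+.1)&(W[...,1]>y)&(W[...,1]<y+.1)).any() else None for y in np.arange(-.7,.4,.1)])
E
```

```text
tray corners [[0.5786, -0.0752], [0.6414, -0.2902], [0.4928, -0.3341], [0.4298, -0.1184]] [ 0.5357 -0.2045]
0.2239 0.1549 0.2247 0.1549 tray +y (bowl side) dir 106.27477531514926
bowl [ 0.53259098 -0.14873975  0.032     ]
fig(ave) [0.54286814 0.17100409 0.06      ]
hole [0.46336646 0.30601135 0.09      ]
stack max z 1.2081121495865172 [ 0.314 -0.474  0.157] [ 0.401 -0.449  0.107]
0.2 [0.22, 0.43, 0.62, 0.63, 0.62, 0.67, 0.48, 0.01, 0.03, 0.0, 0.0]
0.3 [0.22, 0.22, 0.6, 0.61, 0.0, 0.03, 0.02, 0.02, 0.03, 0.01, 0.0]
0.4 [0.22, 0.22, 0.55, 0.03, 0.03, 0.03, 1.21, 0.02, 0.15, 0.1, 0.09]
0.5 [0.01, 0.0, 0.01, 0.03, 0.02, 0.04, 0.03, 0.1, 0.1, 0.1, 0.09]
0.6 [0.01, 0.0, 0.01, 0.01, 0.03, 0.03, 0.03, 0.03, 0.1, 0.1, 0.1]
```

Emit:
jog_arm(increments="8.5 0 -4 0 0 0 0; 8.5 0 -4 0 0 0 0; 8.5 0 -2 0 0 0.149 0; 8.5 0 0 0 0 0.149 0; 8.5 0 0 0 0 0.149 0; 8.5 3 0 -4 0 0 0; 8.5 4 0 -4 0 0 0; 8.5 5 0 -4 0 0 0; 8.5 5 0 -3 0 0 0")

```text
clock: 1.0
eef_pos: [0.3627, -0.4532, 0.3275]
orientation: [-0.524, -0.469, 0.467, 0.535]
ft_force: [1.3, -0.2, -0.6]
gripper_width: 0.0851
```

```bash
cat > go.py <<'E'
from h import *
import sys
YAW=-5.6
def rel(t,xang=90+YAW):
    s=read_state(); M=R.from_quat(s['orientation']).as_matrix()
    a=np.radians(xang); X=np.array([np.cos(a),np.sin(a),0]);Y=np.array([0,0,-1.]);T=np.stack([X,Y,np.cross(X,Y)],1)
    print("pos",s['eef_pos'].round(4),"rotvec",R.from_matrix(M.T@T).as_rotvec().round(3),"d_tool cm",(M.T@(np.array(t)-s['eef_pos'])*100).round(2),"d in final axes cm",(T.T@(np.array(t)-s['eef_pos'])*100).round(2),"w",s['gripper_width'].round(4),"F",s['ft_force'].round(1),"t",s['clock'])
if __name__=="__main__": rel([float(v) for v in sys.argv[1:4]],*( [float(sys.argv[4])] if len(sys.argv)>4 else []))
E
python3 go.py 0.451 0.177 0.23
```

```text
Traceback (most recent call last):
  File "go.py", line 8, in <module>
    if __name__=="__main__": rel([float(v) for v in sys.argv[1:4]],*( [float(sys.argv[4])] if len(sys.argv)>4 else []))
                             ~~~^^^^^^^^^^^^^^^^^^^^^^^^^^^^^^^^^^^^^^^^^^^^^^^^^^^^^^^^^^^^^^^^^^^^^^^^^^^^^^^^^^^^^^^
  File "go.py", line 7, in rel
    print("pos",s['eef_pos'].round(4),"rotvec",R.from_matrix(M.T@T).as_rotvec().round(3),"d_tool cm",(M.T@(np.array(t)-s['eef_pos'])*100).round(2),"d in final axes cm",(T.T@(np.array(t)-s['eef_pos'])*100).round(2),"w",s['gripper_width'].round(4),"F",s['ft_force'].round(1),"t",s['clock'])
                                                                                                                                                                                                                          ^^^^^^^^^^^^^^^^^^^^^^^^
AttributeError: 'float' object has no attribute 'round'
```

```bash
sed -i "s/s\['gripper_width'\].round(4)/round(s['gripper_width'],4)/" go.py; python3 go.py 0.451 0.177 0.23
```

```text
pos [ 0.3627 -0.4532  0.3275] rotvec [-0.01  -0.025  0.013] d_tool cm [63.5  10.54 -1.12] d in final axes cm [63.58  9.75 -2.64] w 0.0851 F [ 1.3 -0.2 -0.6] t 1.0
```

Emit:
jog_arm(increments="8.5 5 0 0 -0.01 -0.025 0.013; 8.5 5 0 -1 0 0 0; 8.5 5 0 -1 0 0 0; 8.5 5 0 0 0 0 0; 8.5 5 0 0 0 0 0; 8.5 5 0 0 0 0 0; 8.5 5 0 0 0 0 0; 8.5 5 0 0 0 0 0; 8.5 5 0 0 0 0 0; 8.5 5 0 0 0 0 0; 8.5 4 1 0 0 0 0; 8.5 3 2 0 0 0 0; 8.5 2 2 0 0 0 0; 8.5 0 0 0 0 0 0")

```text
clock: 2.4
eef_pos: [0.4362, 0.1395, 0.2722]
orientation: [-0.519, -0.477, 0.478, 0.524]
ft_force: [-1.6, 0.4, 0.1]
gripper_width: 0.0848
```

```bash
python3 go.py 0.451 0.177 0.17
```

```text
pos [0.4362 0.1395 0.2722] rotvec [-0.006  0.009  0.005] d_tool cm [ 3.81 10.23 -1.2 ] d in final axes cm [ 3.87 10.22 -1.11] w 0.0848 F [-1.6  0.4  0.1] t 2.4
```

Emit:
jog_arm(increments="8.5 2.5 3 -1 -0.006 0.009 0.005; 6 1.3 3 -0.1 0 0 0; 6 0 3 0 0 0 0; 6 0 1 0 0 0 0; 6 0 0 0 0 0 0")

```text
clock: 2.9
eef_pos: [0.4529, 0.1767, 0.1726]
orientation: [0.525, 0.477, -0.474, -0.523]
ft_force: [0.0, -1.2, 0.3]
gripper_width: 0.0605
```

```bash
python3 go.py 0.451 0.177 0.114; python3 - <<'E'
from h import *
for n in("top","side"):
    p,d=save(n); cv2.imwrite(f"pics/{n}1.png",cv2.resize(p[150:350,130:330],None,fx=3,fy=3)); 
    print(n,proj(n,read_state()['eef_pos']),proj(n,[.451,.177,.143]))
E
```

```text
pos [0.4529 0.1767 0.1726] rotvec [0.005 0.001 0.001] d_tool cm [0.   5.86 0.23] d in final axes cm [0.01 5.86 0.19] w 0.0605 F [ 0.  -1.2  0.3] t 2.9
top (np.float64(238.46191039991047), np.float64(235.33741080889754)) (np.float64(240.67499841997054), np.float64(236.09133951107506))
side (np.float64(286.8929282421351), np.float64(260.9635162446631)) (np.float64(288.55599407343743), np.float64(269.96297387808426))
```

View pics/side1.png

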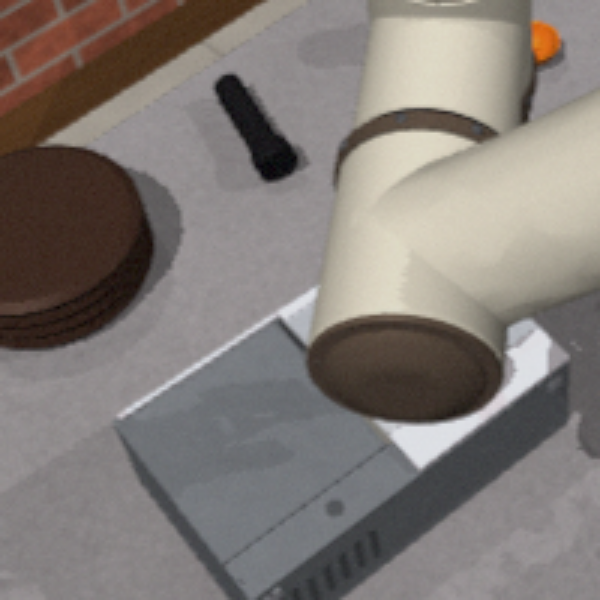

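The arm hides the gripper in the side view, so I rely on the measured position, which is within 2 mm of the knob's. I'll descend and close.

Emit:
jog_arm(increments="6 0 2 0.2 0 0 0; 6 0 2 0 0 0 0; 6 0 1.4 0 0 0 0; 6 0 0.4 0 0 0 0; 6 0 0 0 0 0 0")

```text
clock: 3.5
eef_pos: [0.4585, 0.1799, 0.1247]
orientation: [0.526, 0.485, -0.465, -0.521]
ft_force: [-0.6, -0.0, -0.6]
gripper_width: 0.0602
```

```bash
python3 go.py 0.451 0.177 0.113
```

```text
pos [0.4585 0.1799 0.1247] rotvec [ 0.024 -0.     0.017] d_tool cm [-0.38  1.14  0.75] d in final axes cm [-0.36  1.17  0.72] w 0.0602 F [-0.6 -0.  -0.6] t 3.5
```

Emit:
jog_arm(increments="6 -0.4 0 0.7 0.024 0 0.017; 6 0 0.6 0 0 0 0; 6 0 0 0 0 0 0")

```text
clock: 3.8
eef_pos: [0.4535, 0.1777, 0.1222]
orientation: [0.524, 0.478, -0.472, -0.523]
ft_force: [-0.3, -0.0, 0.8]
gripper_width: 0.0603
```

```bash
python3 go.py 0.451 0.177 0.113
```

```text
pos [0.4535 0.1777 0.1222] rotvec [ 0.006 -0.     0.005] d_tool cm [-0.1   0.92  0.24] d in final axes cm [-0.1   0.92  0.24] w 0.0603 F [-0.3 -0.   0.8] t 3.8
```

Emit:
jog_arm(increments="6 -0.1 0.6 0.2 0.006 0 0.005; 6 0 0.4 0 0 0 0; 6 0 0 0 0 0 0")

```text
clock: 4.1
eef_pos: [0.4521, 0.1773, 0.1124]
orientation: [0.524, 0.476, -0.474, -0.524]
ft_force: [1.0, -0.6, 0.2]
gripper_width: 0.0597
```

```bash
python3 go.py 0.451 0.177 0.113
```

```text
pos [0.4521 0.1773 0.1124] rotvec [ 0.002 -0.     0.001] d_tool cm [-0.04 -0.06  0.1 ] d in final axes cm [-0.04 -0.06  0.1 ] w 0.0597 F [ 1.  -0.6  0.2] t 4.1
```

Emit:
jog_arm(increments="4 0 0 0.1 0 0 0; 1 0 0 0 0 0 0; 1 0 0 0 0 0 0; 1 0 0 0 0 0 0; 1 0 0 0 0 0 0; 1 0 0 0 0 0 0")

```text
clock: 4.7
eef_pos: [0.4508, 0.1765, 0.1125]
orientation: [0.524, 0.475, -0.475, -0.523]
ft_force: [0.1, -1.1, 1.3]
gripper_width: 0.0242
```

Emit:
jog_arm(increments="1 0 -0.6 0 0 0 0; 1 0 -0.6 0 0 0 0; 1 0 0 0 0 0 0")

```text
clock: 5.0
eef_pos: [0.4507, 0.1765, 0.1226]
orientation: [0.524, 0.475, -0.475, -0.524]
ft_force: [4.8, -1.1, -11.2]
gripper_width: 0.0239
```

```bash
python3 go.py 0.451 0.177 0.1255
```

```text
pos [0.4507 0.1765 0.1226] rotvec [ 0.    -0.001 -0.001] d_tool cm [ 0.05 -0.29 -0.03] d in final axes cm [ 0.05 -0.29 -0.03] w 0.0239 F [  4.8  -1.1 -11.2] t 5.0
```

Emit:
jog_arm(increments="1 0 -0.25 0 0 0 0; 1 0 0 0 0 0 0")

```text
clock: 5.2
eef_pos: [0.4506, 0.1765, 0.1238]
orientation: [0.524, 0.474, -0.475, -0.524]
ft_force: [4.8, -1.0, -10.4]
gripper_width: 0.0237
```

```bash
python3 go.py 0.451 0.177 0.1255
```

```text
pos [0.4506 0.1765 0.1238] rotvec [-0.    -0.001 -0.   ] d_tool cm [ 0.06 -0.17 -0.03] d in final axes cm [ 0.06 -0.17 -0.03] w 0.0237 F [  4.8  -1.  -10.4] t 5.2
```

Emit:
jog_arm(increments="1 0 -0.2 0 0 0 0; 1 0 -0.05 0 0 0 0")

```text
clock: 5.4
eef_pos: [0.4506, 0.1765, 0.125]
orientation: [-0.524, -0.474, 0.475, 0.524]
ft_force: [5.3, -0.7, -12.2]
gripper_width: 0.0238
```

```bash
python3 go.py 0.451 0.177 0.1255
```

```text
pos [0.4506 0.1765 0.125 ] rotvec [-0.001 -0.002 -0.001] d_tool cm [ 0.05 -0.05 -0.03] d in final axes cm [ 0.05 -0.05 -0.03] w 0.0238 F [  5.3  -0.7 -12.2] t 5.4
```

Up 12.5 mm with 12 N on the wrist, so the pin is clear. I'll slide along tool x (case +y).

Emit:
jog_arm(increments="1 0.5 -0.05 0 0 0 0; 1 1 -0.03 0 0 0 0; 1 1 -0.03 0 0 0 0; 1 1 -0.03 0 0 0 0")

```text
clock: 5.8
eef_pos: [0.4536, 0.2087, 0.1237]
orientation: [0.525, 0.472, -0.476, -0.524]
ft_force: [5.5, -3.3, -11.4]
gripper_width: 0.0246
```

```bash
python3 go.py 0.464 0.3065 0.125
```

```text
pos [0.4536 0.2087 0.1237] rotvec [-0.003 -0.004 -0.006] d_tool cm [ 9.84 -0.19 -0.04] d in final axes cm [ 9.84 -0.13 -0.08] w 0.0246 F [  5.5  -3.3 -11.4] t 5.8
```

Sliding freely (3 N). I'll continue.

Emit:
jog_arm(increments="1 1.5 -0.08 0 0 0 0; 1 1.5 -0.08 0 -0.003 -0.004 -0.006; 1 1.5 -0.05 0 0 0 0; 1 1.5 -0.05 0 0 0 0; 1 1.5 -0.05 0 0 0 0; 1 1 -0.05 0 0 0 0")

```text
clock: 6.4
eef_pos: [0.461, 0.2855, 0.1231]
orientation: [0.528, 0.467, -0.482, -0.521]
ft_force: [5.4, -6.7, -5.3]
gripper_width: 0.024
```

```bash
python3 go.py 0.464 0.3065 0.125
```

```text
pos [0.461  0.2855 0.1231] rotvec [-0.008 -0.002 -0.022] d_tool cm [ 2.12 -0.24 -0.09] d in final axes cm [ 2.12 -0.19 -0.1 ] w 0.024 F [ 5.4 -6.7 -5.3] t 6.4
```

Emit:
jog_arm(increments="1 0.9 -0.05 0 -0.008 0 -0.02; 1 0.8 -0.05 0 0 0 0; 1 0.4 0 0 0 0 0; 1 0.2 0 0 0 0 0")

```text
clock: 6.8
eef_pos: [0.4629, 0.3044, 0.121]
orientation: [0.527, 0.47, -0.478, -0.523]
ft_force: [4.4, -2.4, -9.9]
gripper_width: 0.0238
```

```bash
python3 go.py 0.464 0.3065 0.125
```

```text
pos [0.4629 0.3044 0.121 ] rotvec [-0.003 -0.003 -0.012] d_tool cm [ 0.22 -0.4  -0.09] d in final axes cm [ 0.22 -0.4  -0.09] w 0.0238 F [ 4.4 -2.4 -9.9] t 6.8
```

Emit:
jog_arm(increments="1 0.2 0.3 0 0 0 -0.01; 1 0.05 0.4 0 0 0 0; 1 0 0.4 0 0 0 0; 1 0 0.3 0 0 0 0; 1 0 0 0 0 0 0")

```text
clock: 7.3
eef_pos: [0.463, 0.3044, 0.1135]
orientation: [0.525, 0.472, -0.478, -0.523]
ft_force: [3.4, -1.9, -7.5]
gripper_width: 0.0237
```

```bash
python3 go.py 0.464 0.3065 0.1125
```

```text
pos [0.463  0.3044 0.1135] rotvec [-0.003 -0.    -0.008] d_tool cm [ 0.22  0.1  -0.08] d in final axes cm [ 0.22  0.1  -0.08] w 0.0237 F [ 3.4 -1.9 -7.5] t 7.3
```

Emit:
jog_arm(increments="1 0 0.15 0 0 0 0; 3 0 0 0 0 0 0; 5 0 0 0 0 0 0; 6 0 0 0 0 0 0; 6 0 0 0 0 0 0; 6 0 -2 0 0 0 0; 6 0 -4 0 0 0 0; 6 -2 -4 0 0 0 0; 6 -5 -1 -3 0 0 0; 6 -5 0 -4 0 0 0; 6 -4 0 -2 0 0 0; 6 0 0 0 0 0 0")

```text
clock: 8.5
eef_pos: [0.5298, 0.1541, 0.2282]
orientation: [0.524, 0.476, -0.478, -0.52]
ft_force: [0.2, 0.1, -0.8]
gripper_width: 0.0599
```

```bash
python3 go.py 0.543 0.171 0.2; python3 - <<'E'
from h import *
for n in("top","side"):
    p,d=save(n); cv2.imwrite(f"pics/{n}2.png",p); np.save(f"pics/{n}2.npy",d)
E
```

```text
pos [0.5298 0.1541 0.2282] rotvec [ 0.003  0.007 -0.007] d_tool cm [ 1.82  2.81 -1.16] d in final axes cm [ 1.81  2.82 -1.15] w 0.0599 F [ 0.2  0.1 -0.8] t 8.5
```

View pics/side2.png

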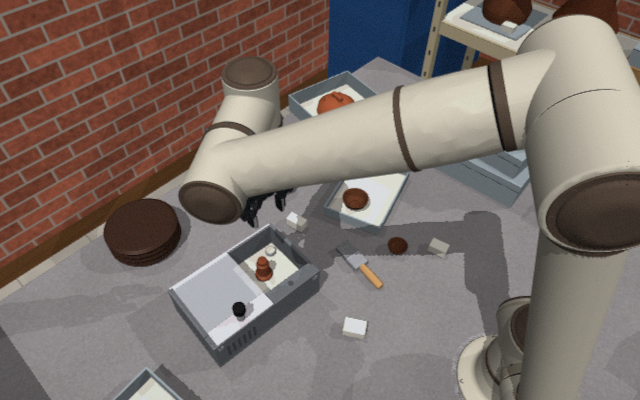

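View pics/top2.png

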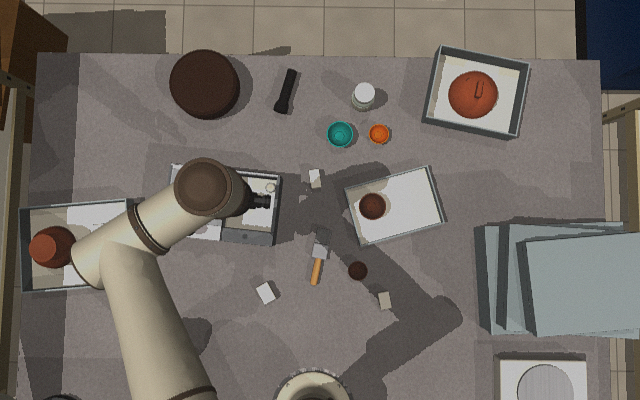

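The cover lies over the deck with the knob at side (239,310); the figure stands in the pit at side (263,268), hygrometer behind at (270,251). I'll measure the figure and the knob height from this view.

```bash
python3 - <<'E'
from h import *
s=cv2.imread("pics/side2.png"); W=world("side",np.load("pics/side2.npy")); Z=W[...,2]
cv2.imwrite("pics/s2c.png",cv2.resize(s[215:350,170:320],None,fx=4,fy=4,interpolation=cv2.INTER_CUBIC))
m=np.zeros(Z.shape,bool); m[295:325,228:250]=1; k=m&(Z>.115)&(s.max(2)<70); P=W[k]; print("knob",P.mean(0).round(4),np.percentile(P[:,2],[5,95]),len(P)," expected xy .4638 .3066; px",proj("side",[.4638,.3066,.132]),np.argwhere(k).mean(0)[::-1])
hsv=cv2.cvtColor(s,cv2.COLOR_BGR2HSV)
m[:]=0;m[250:290,245:285]=1
f=m&(hsv[...,1]>90)&((hsv[...,0]<15)|(hsv[...,0]>170)); ys,xs=np.nonzero(f); print("fig px",xs.min(),xs.max(),ys.min(),ys.max())
P=W[f]
for z0 in np.arange(.024,.09,.01):
  q=P[(P[:,2]>z0)&(P[:,2]<z0+.01)]
  if len(q)>3: print(round(z0,3),q[:,:2].mean(0).round(4),len(q))
for P in ([.543,.171,.024],[.543,.171,.085]): print(proj("side",P))
# initial top: mask colour within cover
p=cv2.imread("pics/top0.png"); roi=p[188:212,236:262].astype(int); g=(roi[...,2]-roi[...,0]); mm=g>np.median(g)+10; v,u=np.nonzero(mm); print("fig top px",u.mean()+236,v.mean()+188,u.min()+236,u.max()+236,v.min()+188,v.max()+188)
for z in(.03,.05,.085): print(z,onz("top",u.mean()+236,v.mean()+188,z).round(4))
for P in ([.543,.171,.03],[.543,.171,.085]): print(proj("top",P))
E
```

```text
knob [0.4593 0.3069 0.1408] [0.12838937 0.14644695] 153  expected xy .4638 .3066; px (np.float64(237.8568737117662), np.float64(309.6803052295316)) [238.69281046 309.02614379]
fig px 255 271 257 280
0.024 [0.5349 0.1782] 63
0.034 [0.5353 0.1825] 50
0.044 [0.5356 0.1828] 29
0.054 [0.5347 0.1818] 30
0.064 [0.5363 0.1802] 52
0.074 [0.5416 0.177 ] 53
0.084 [0.5414 0.1766] 24
(np.float64(265.0535800981065), np.float64(273.16585105409723))
(np.float64(262.95672953305154), np.float64(258.68960495712963))<stdin>:14: RuntimeWarning: Mean of empty slice.
  ret = ret.dtype.type(ret / rcount)
Traceback (most recent call last):
ValueError: zero-size array to reduction operation minimum which has no identity
```

View pics/s2c.png

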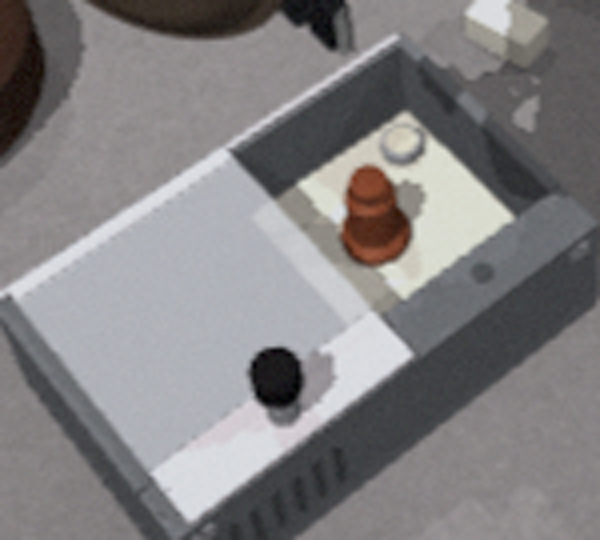

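The knob's pixel matches its pin-down height to within a pixel, at the expected open-hole position. The figure is at (0.5425, 0.172), with both views agreeing to about 2 mm. I'll move over it.

Emit:
jog_arm(increments="5.5 1.2 2 -0.8 0.003 0.007 -0.007; 5.5 0.6 2 -0.4 0 0 0; 5.5 0 2 0 0 0 0; 5.5 0 0 0 0 0 0; 5.5 0 0 0 0 0 0")

```text
clock: 9.1
eef_pos: [0.542, 0.1799, 0.1672]
orientation: [-0.521, -0.479, 0.477, 0.522]
ft_force: [0.4, 0.5, -0.1]
gripper_width: 0.0548
```

```bash
python3 go.py 0.5425 0.172 0.12
```

```text
pos [0.542  0.1799 0.1672] rotvec [0.001 0.01  0.003] d_tool cm [-0.8   4.71 -0.11] d in final axes cm [-0.78  4.72 -0.12] w 0.0548 F [ 0.4  0.5 -0.1] t 9.1
```

Emit:
jog_arm(increments="5.5 -0.8 2 -0.1 0.001 0.01 0.003; 5.5 0 2 0 0 0 0; 5.5 0 0.6 0 0 0 0; 5.5 0 0 0 0 0 0; 5.5 0 0 0 0 0 0")

```text
clock: 9.6
eef_pos: [0.5449, 0.1762, 0.1264]
orientation: [0.524, 0.48, -0.473, -0.521]
ft_force: [0.7, 0.6, 0.3]
gripper_width: 0.0552
```

```bash
python3 go.py 0.5425 0.172 0.12; python3 - <<'E'
from h import *
p,d=save("side"); cv2.imwrite("pics/side3.png",cv2.resize(p[160:350,170:340],None,fx=3,fy=3,interpolation=cv2.INTER_CUBIC))
E
```

```text
pos [0.5449 0.1762 0.1264] rotvec [0.01  0.006 0.005] d_tool cm [-0.45  0.64  0.2 ] d in final axes cm [-0.44  0.64  0.2 ] w 0.0552 F [0.7 0.6 0.3] t 9.6
```

View pics/side3.png

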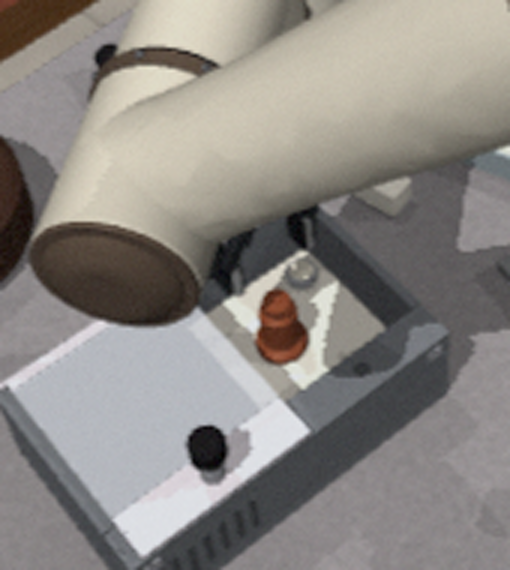

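The fingertips straddle the figure's axis, at crop (237,285) and (305,240). I'll correct 4 mm in x, then descend.

Emit:
jog_arm(increments="5.5 -0.4 0.6 0.2 0.01 0.006 0.005; 5.5 0 0.8 0 0 0 0; 5.5 0 0.8 0 0 0 0; 5.5 0 0 0 0 0 0")

```text
clock: 10.05
eef_pos: [0.5435, 0.1728, 0.105]
orientation: [0.524, 0.476, -0.473, -0.524]
ft_force: [0.2, 0.6, -0.7]
gripper_width: 0.055
```

```bash
python3 go.py 0.5425 0.172 0.038
```

```text
pos [0.5435 0.1728 0.105 ] rotvec [ 0.003 -0.001  0.003] d_tool cm [-0.1   6.7   0.11] d in final axes cm [-0.09  6.7   0.09] w 0.055 F [ 0.2  0.6 -0.7] t 10.05
```

```bash
python3 go.py 0.5425 0.172 0.038
```

```text
pos [0.5435 0.1728 0.105 ] rotvec [ 0.003 -0.001  0.003] d_tool cm [-0.1   6.7   0.11] d in final axes cm [-0.09  6.7   0.09] w 0.055 F [ 0.2  0.6 -0.7] t 10.05
```

The state is unchanged, so I'll descend in smaller steps.

Emit:
jog_arm(increments="5.5 -0.1 1 0.1 0.003 0 0.003; 5.5 0 1 0 0 0 0; 5.5 0 1 0 0 0 0; 5.5 0 0.8 0 0 0 0; 5.5 0 0 0 0 0 0")

```text
clock: 10.55
eef_pos: [0.5418, 0.1714, 0.0625]
orientation: [-0.524, -0.474, 0.476, 0.524]
ft_force: [-0.6, 0.3, -0.8]
gripper_width: 0.0549
```

```bash
python3 go.py 0.5425 0.172 0.038
```

```text
pos [0.5418 0.1714 0.0625] rotvec [-0.003 -0.001 -0.002] d_tool cm [ 0.07  2.45 -0.07] d in final axes cm [ 0.07  2.45 -0.07] w 0.0549 F [-0.6  0.3 -0.8] t 10.55
```

Emit:
jog_arm(increments="5.5 0.1 0.8 -0.1 -0.003 0 -0.002; 5.5 0 0.8 0 0 0 0; 5.5 0 0.5 0 0 0 0; 5.5 0 0 0 0 0 0")

```text
clock: 10.95
eef_pos: [0.5447, 0.1732, 0.0485]
orientation: [0.524, 0.479, -0.474, -0.521]
ft_force: [-0.3, -0.5, -0.7]
gripper_width: 0.0549
```

```bash
python3 go.py 0.5425 0.172 0.038
```

```text
pos [0.5447 0.1732 0.0485] rotvec [0.007 0.006 0.002] d_tool cm [-0.14  1.05  0.21] d in final axes cm [-0.14  1.05  0.2 ] w 0.0549 F [-0.3 -0.5 -0.7] t 10.95
```

Emit:
jog_arm(increments="5.5 -0.1 0.5 0.2 0.007 0.006 0.002; 5.5 0 0.5 0 0 0 0; 5.5 0 0 0 0 0 0")

```text
clock: 11.25
eef_pos: [0.5456, 0.174, 0.0487]
orientation: [0.523, 0.481, -0.473, -0.521]
ft_force: [-0.2, 0.9, 0.0]
gripper_width: 0.0553
```

```bash
python3 go.py 0.5425 0.172 0.038
```

```text
pos [0.5456 0.174  0.0487] rotvec [0.01  0.007 0.006] d_tool cm [-0.23  1.07  0.31] d in final axes cm [-0.23  1.07  0.29] w 0.0553 F [-0.2  0.9  0. ] t 11.25
```

Emit:
jog_arm(increments="5.5 -0.2 0.6 0.3 0.01 0.007 0.006; 5.5 0 0.5 0 0 0 0; 5.5 0 0 0 0 0 0")

```text
clock: 11.55
eef_pos: [0.5463, 0.1743, 0.0488]
orientation: [0.524, 0.481, -0.472, -0.521]
ft_force: [0.4, 0.1, -1.2]
gripper_width: 0.0547
```

```bash
python3 go.py 0.5425 0.172 0.038
```

```text
pos [0.5463 0.1743 0.0488] rotvec [0.012 0.007 0.007] d_tool cm [-0.27  1.07  0.37] d in final axes cm [-0.27  1.08  0.35] w 0.0547 F [ 0.4  0.1 -1.2] t 11.55
```

```bash
python3 - <<'E'
from h import *
s=read_state(); print(s['qpos'].round(3),s['effort'].round(1),s['qd'].round(3))
for n in ("side","top"):
    p,d=save(n); cv2.imwrite(f"pics/{n}4.png",cv2.resize(p[130:350,130:340],None,fx=2.7,fy=2.7,interpolation=cv2.INTER_CUBIC))
E
```

```text
[ 0.593  0.487 -0.353  0.004 -0.718 -2.257] [  0.2 -40.   14.2   3.2  -0.1   0.1] [ 0.003 -0.032  0.016  0.005 -0.014  0.004]
```

View pics/side4.png

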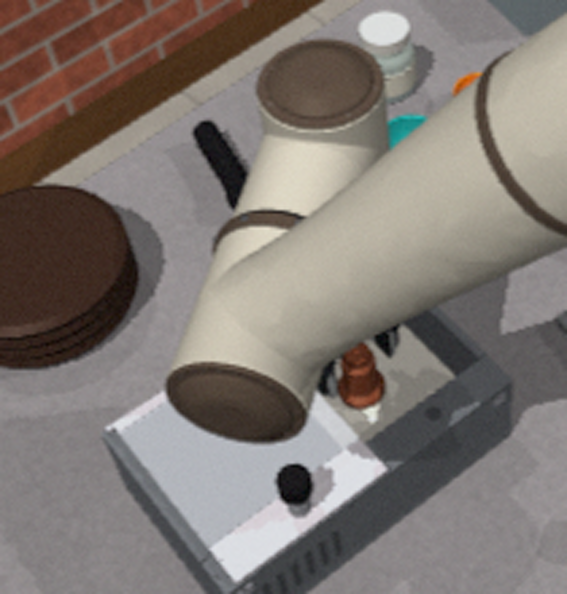

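View pics/top4.png

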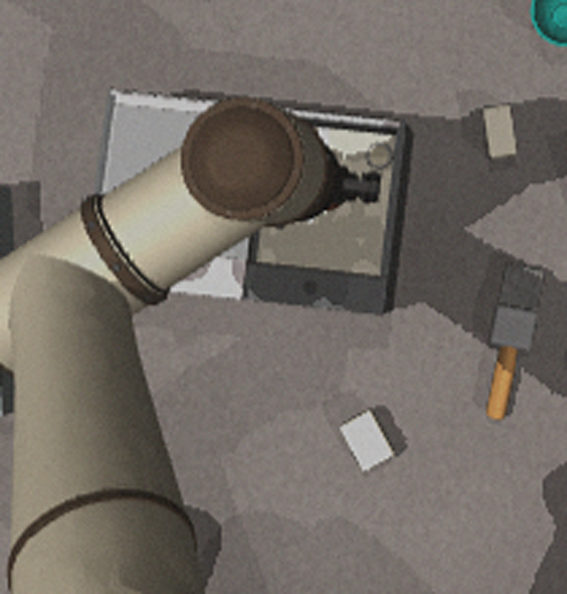

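No contact in sight and the wrist force is about zero: the arm seems to stick on small increments. I'll try one larger step.

Emit:
jog_arm(increments="5.5 -0.3 1 0.4 0.012 0.007 0.007; 5.5 0 0.5 0 0 0 0")

```text
clock: 11.85
eef_pos: [0.5477, 0.1751, 0.0475]
orientation: [0.523, 0.483, -0.472, -0.519]
ft_force: [-18.5, -8.7, 30.9]
gripper_width: 0.0552
```

```bash
python3 go.py 0.5425 0.172 0.038;python3 -c "
from h import *
s=read_state(); print(s['qpos'].round(4),s['effort'].round(2),s['qd'].round(3),s['wrist_torque'].round(2))"
```

```text
pos [0.5477 0.1751 0.0475] rotvec [0.015 0.011 0.007] d_tool cm [-0.36  0.94  0.51] d in final axes cm [-0.36  0.95  0.49] w 0.0552 F [-18.5  -8.7  30.9] t 11.85
[ 0.5932  0.4894 -0.3526  0.0061 -0.7127 -2.2553] [  0.47 -21.72  14.84   2.75   3.75  -0.87] [ 0.002 -0.008 -0.014  0.02   0.029  0.026] [-0.42  4.29  0.85]
```

That is real contact (31 N up). I'll back off at once and find out where.

Emit:
jog_arm(increments="5.5 -0.2 -1 0.3 0.01 0.007 0.005; 5.5 0 0 0 0 0 0")

```text
clock: 12.05
eef_pos: [0.5448, 0.1738, 0.0593]
orientation: [0.524, 0.479, -0.473, -0.522]
ft_force: [0.2, 0.5, -0.1]
gripper_width: 0.0549
```

```bash
python3 go.py 0.5425 0.172 0.038;python3 -c "
from h import *
s=read_state(); print(s['qpos'].round(4),s['effort'].round(2),s['qd'].round(3),s['wrist_torque'].round(2))
p,d=save('side'); np.save('pics/s5.npy',d); cv2.imwrite('pics/side5.png',cv2.resize(p[230:310,210:310],None,fx=7,fy=7,interpolation=cv2.INTER_CUBIC))
p,d=save('top'); np.save('pics/t5.npy',d);cv2.imwrite('pics/top5.png',cv2.resize(p[155:255,190:310],None,fx=6,fy=6,interpolation=cv2.INTER_CUBIC))
print(proj('side',s['eef_pos']),proj('top',s['eef_pos']))
"
```

```text
pos [0.5448 0.1738 0.0593] rotvec [0.008 0.004 0.004] d_tool cm [-0.21  2.13  0.23] d in final axes cm [-0.2   2.13  0.21] w 0.0549 F [ 0.2  0.5 -0.1] t 12.05
[ 5.928e-01  4.719e-01 -3.431e-01  2.100e-03 -7.471e-01 -2.259e+00] [ -0.07 -39.28  13.71   3.03  -0.2    0.  ] [ 0.001  0.026 -0.031 -0.017  0.02   0.001] [ 0.03 -0.05  0.02]
(np.float64(262.4282344180751), np.float64(265.22346601043813)) (np.float64(248.56132894659538), np.float64(198.84317529365342))
```

View pics/side5.png

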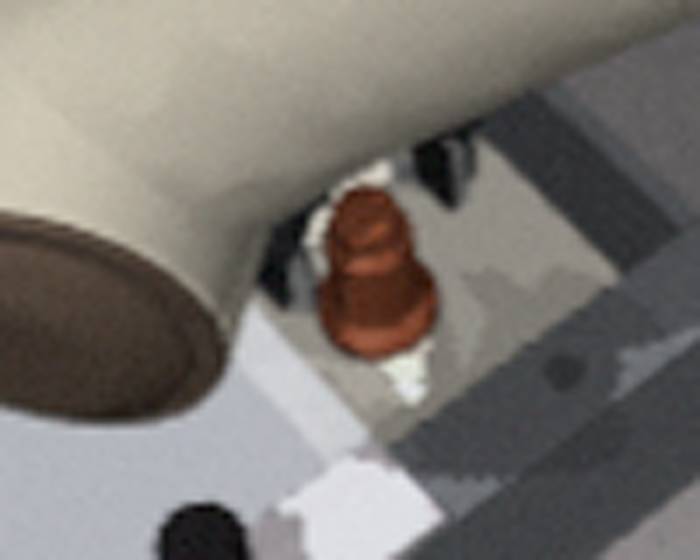

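View pics/top5.png

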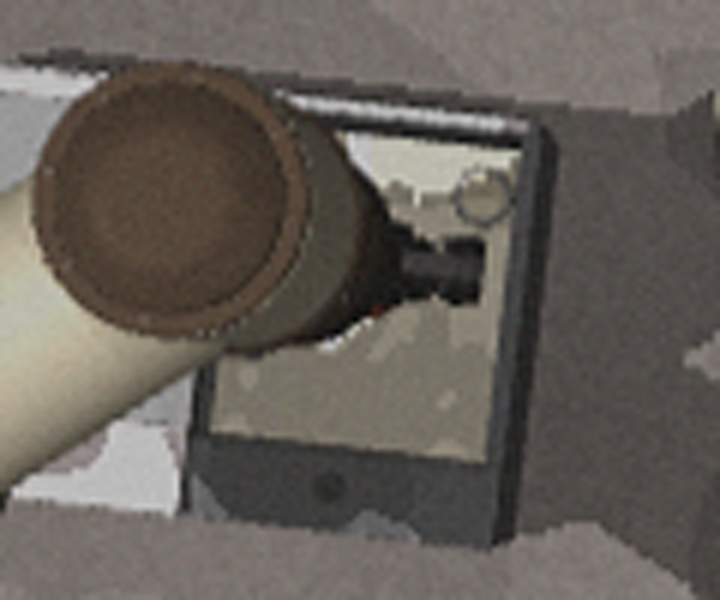

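```bash
python3 - <<'E'
from h import *
Ws=world('side',np.load('pics/s5.npy')); Wt=world('top',np.load('pics/t5.npy'))
for (u,v) in [(100,320),(100,410),(200,400),(215,330),(235,250),(275,270),(290,290),(440,150),(455,195),(300,370)]:
    x,y=int(210+u/7),int(230+v/7); print('side',(u,v),Ws[y,x].round(3))
for (u,v) in [(465,250),(465,290),(478,270),(430,265),(380,250),(340,300),(270,345),(400,118)]:
    x,y=int(190+u/6),int(155+v/6); print('top',(u,v),Wt[y,x].round(3))
E
```

```text
side (100, 320) [0.401 0.348 0.378]
side (100, 410) [0.402 0.353 0.345]
side (200, 400) [0.393 0.335 0.336]
side (215, 330) [0.388 0.33  0.365]
side (235, 250) [0.398 0.315 0.371]
side (275, 270) [0.542 0.213 0.095]
side (290, 290) [0.541 0.21  0.08 ]
side (440, 150) [0.534 0.15  0.102]
side (455, 195) [0.53  0.146 0.078]
side (300, 370) [0.51  0.232 0.095]
top (465, 250) [0.546 0.115 0.162]
top (465, 290) [0.529 0.114 0.166]
top (478, 270) [0.536 0.109 0.165]
top (430, 265) [0.538 0.128 0.168]
top (380, 250) [0.54  0.137 0.229]
top (340, 300) [0.516 0.139 0.311]
top (270, 345) [0.502 0.159 0.32 ]
top (400, 118) [0.605 0.152 0.09 ]
```

The moment puts the contact about 45 mm to the +y side and the push is upward. That fits the +y finger's linkage landing on the open cover's edge, 97 mm high. I'll go up and turn the jaws diagonally to the pit, away from the hygrometer: 135° in the direction joint 6 has room for.

Emit:
jog_arm(increments="5 -0.2 -2 0.2 0 0 0; 5 0 -3 0 0 0 0; 5 0 -2.5 0 0 -0.14 0; 5 0 0 0 0 -0.148 0; 5 0 0 0 0 -0.148 0; 5 0 0 0 0 -0.148 0; 5 0 0 0 0 -0.148 0; 5 0 0 0 0 -0.148 0; 5 0 0 0 0 -0.148 0; 5 0 0 0 0 -0.148 0; 5 0 0 0 0 -0.148 0; 5 0 0 0 0 -0.148 0; 5 0 0 0 0 -0.148 0; 5 0 0 0 0 -0.148 0; 5 0 0 0 0 -0.148 0; 5 0 0 0 0 -0.148 0; 5 0 0 0 0 -0.148 0; 5 0 0 0 0 0 0")

```text
clock: 13.95
eef_pos: [0.5318, 0.1657, 0.0941]
orientation: [0.221, -0.673, 0.682, -0.182]
ft_force: [-0.1, 0.2, -0.9]
gripper_width: 0.05
```

```bash
python3 go.py 0.5425 0.172 0.1 219.4; python3 -c "
from h import *
print(read_state()['qpos'].round(3))"
```

```text
pos [0.5318 0.1657 0.0941] rotvec [ 0.006 -0.11   0.056] d_tool cm [-1.2  -0.66  0.06] d in final axes cm [-1.23 -0.59  0.19] w 0.05 F [-0.1  0.2 -0.9] t 13.95
[ 0.591  0.433 -0.297 -0.005 -0.897 -0.009]
```

Emit:
jog_arm(increments="5 0 -1 0 0.006 -0.11 0.056; 5 -0.6 0 0.1 0 0 0; 5 -0.6 0 0.1 0 0 0; 5 0 0 0 0 0 0")

```text
clock: 14.35
eef_pos: [0.5428, 0.172, 0.0988]
orientation: [0.238, -0.666, 0.667, -0.233]
ft_force: [-0.3, -0.7, 0.2]
gripper_width: 0.05
```

```bash
python3 go.py 0.5425 0.172 0.1 219.4
```

```text
pos [0.5428 0.172  0.0988] rotvec [ 0.001 -0.009  0.007] d_tool cm [ 0.02 -0.12 -0.02] d in final axes cm [ 0.02 -0.12 -0.02] w 0.05 F [-0.3 -0.7  0.2] t 14.35
```

```bash
python3 - <<'E'
from h import *
p,d=save("side"); cv2.imwrite("pics/side6.png",cv2.resize(p[220:310,210:320],None,fx=7,fy=6.5,interpolation=cv2.INTER_CUBIC)); print(proj("side",read_state()['eef_pos']))
p,d=save("top"); cv2.imwrite("pics/top6.png",cv2.resize(p[155:255,190:310],None,fx=6,fy=6,interpolation=cv2.INTER_CUBIC))
E
```

```text
(np.float64(262.4547760619549), np.float64(255.6671076186268))
```

View pics/side6.png

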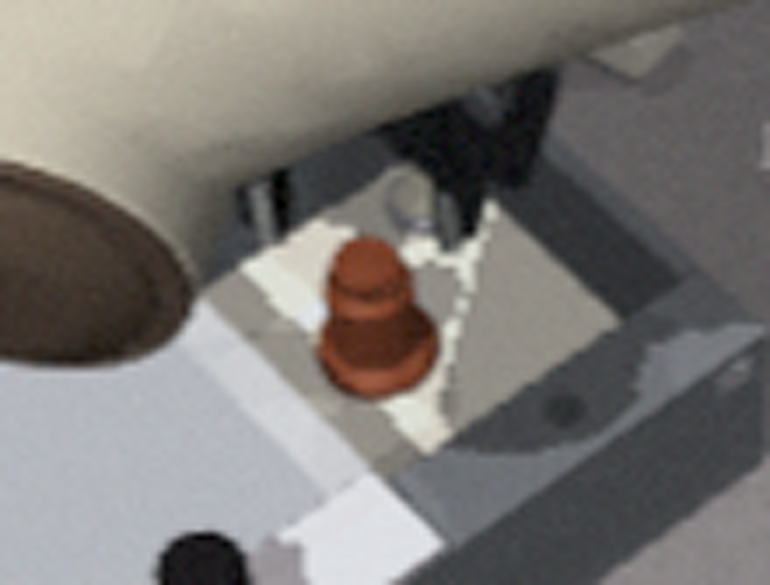

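View pics/top6.png

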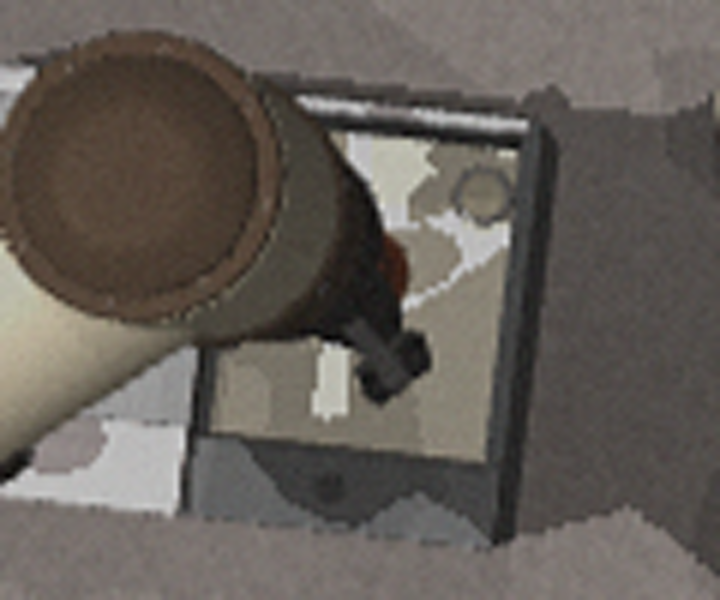

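The jaws now lie diagonally; the near finger at top-crop (395,360) is clear of the rail, and the figure stands upright between them. I'll descend in steps, watching the force.

Emit:
jog_arm(increments="5 0 1 0 0 -0.009 0.007; 5 0 1 0 0 0 0; 5 0 1 0 0 0 0; 5 0 0.5 0 0 0 0")

```text
clock: 14.85
eef_pos: [0.5425, 0.1719, 0.0618]
orientation: [-0.238, 0.666, -0.666, 0.237]
ft_force: [-1.0, -0.1, -0.3]
gripper_width: 0.0499
```

```bash
python3 go.py 0.5425 0.172 0.038 219.4
```

```text
pos [0.5425 0.1719 0.0618] rotvec [ 0.002 -0.002  0.001] d_tool cm [-0.    2.38 -0.  ] d in final axes cm [-0.    2.38 -0.01] w 0.0499 F [-1.  -0.1 -0.3] t 14.85
```

Emit:
jog_arm(increments="5 0 0.8 0 0 0 0; 5 0 0.7 0 0 0 0")

```text
clock: 15.05
eef_pos: [0.5426, 0.172, 0.0456]
orientation: [-0.238, 0.666, -0.666, 0.237]
ft_force: [-0.3, -0.5, 0.4]
gripper_width: 0.0502
```

```bash
python3 go.py 0.5425 0.172 0.038 219.4
```

```text
pos [0.5426 0.172  0.0456] rotvec [ 0.002 -0.003  0.001] d_tool cm [ 0.01  0.76 -0.01] d in final axes cm [ 0.01  0.76 -0.01] w 0.0502 F [-0.3 -0.5  0.4] t 15.05
```

Past the earlier blocking height with no force. I'll go down the last bit and close gently.

Emit:
jog_arm(increments="5 0 0.5 0 0 0 0; 5 0 0.2 0 0 0 0; 4 0 0 0 0 0 0; 3.4 0 0 0 0 0 0; 3 0 0 0 0 0 0; 2.5 0 0 0 0 0 0; 2 0 0 0 0 0 0; 2 0 0 0 0 0 0")

```text
clock: 15.85
eef_pos: [0.543, 0.1723, 0.0376]
orientation: [-0.238, 0.667, -0.666, 0.237]
ft_force: [0.5, -0.1, -0.0]
gripper_width: 0.0286
```

```bash
python3 go.py 0.5425 0.172 0.038 219.4
```

```text
pos [0.543  0.1723 0.0376] rotvec [ 0.002 -0.003  0.   ] d_tool cm [ 0.06 -0.04 -0.  ] d in final axes cm [ 0.06 -0.04 -0.  ] w 0.0286 F [ 0.5 -0.1 -0. ] t 15.85
```

Emit:
jog_arm(increments="2 0 -0.5 0 0 0 0; 2 0 -1 0 0 0 0; 2 0 -2 0 0 0 0; 2 0 -2 0 0 0 0; 2 0 -2 0 0 0 0; 2 0 -2 0 0 0 0; 2 0 -2 0 0 0 0; 2 0 -2 0 0 0 0; 2 0 -1 0 0 0 0; 2 0 0 0 0 0 0")

```text
clock: 16.85
eef_pos: [0.5404, 0.1704, 0.1919]
orientation: [-0.239, 0.667, -0.666, 0.235]
ft_force: [0.2, -0.2, -1.9]
gripper_width: 0.0286
```

```bash
python3 go.py 0.5497 -0.2525 0.17 219.4; python3 - <<'E'
from h import *
p,d=save("side"); cv2.imwrite("pics/side7.png",p)
E
```

```text
pos [0.5404 0.1704 0.1919] rotvec [ 0.003 -0.005  0.005] d_tool cm [25.96  2.21 33.39] d in final axes cm [26.13  2.19 33.27] w 0.0286 F [ 0.2 -0.2 -1.9] t 16.85
```

View pics/side7.png

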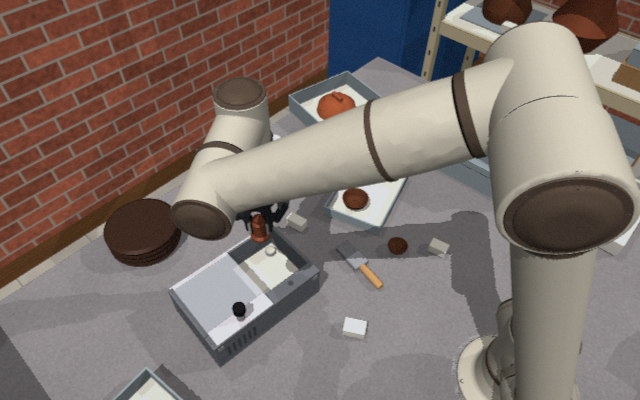

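Figure held upright (side 260,228; load 1.9 N), knob still down. I'll carry it across at height.

Emit:
jog_arm(increments="2 1 0 1.3 0 0 0; 2 1.7 0 2.2 0 0 0; 2 1.9 0 2.4 0 0 0; 2 1.9 0 2.4 0 0 0; 2 1.9 0 2.4 0 0 0; 2 1.9 0 2.4 0 0 0; 2 1.9 0 2.4 0 0 0; 2 1.9 0 2.4 0 0 0; 2 1.9 0 2.4 0 0 0; 2 1.9 0 2.4 0 0 0; 2 1.9 0 2.4 0 0 0; 2 1.9 0 2.4 0 0 0; 2 1.5 0 2 0 0 0; 2 1 0 1.3 0 0 0; 2 0 0 0 0 0 0; 2 0 0 0 0 0 0")

```text
clock: 18.5
eef_pos: [0.5283, -0.2464, 0.1694]
orientation: [-0.253, 0.673, -0.661, 0.216]
ft_force: [-0.0, 0.3, -2.0]
gripper_width: 0.0286
```

```bash
python3 go.py 0.5497 -0.2525 0.1 219.4; python3 - <<'E'
from h import *
for n in("side","top"):
    p,d=save(n); cv2.imwrite(f"pics/{n}8.png",p)
E
```

```text
pos [ 0.5283 -0.2464  0.1694] rotvec [ 0.033 -0.012  0.043] d_tool cm [-1.58  6.82  2.03] d in final axes cm [-1.27  6.94  1.83] w 0.0286 F [-0.   0.3 -2. ] t 18.5
```

View pics/side8.png

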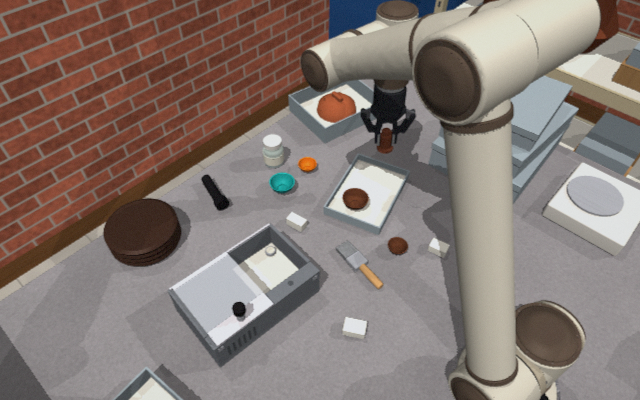

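View pics/top8.png

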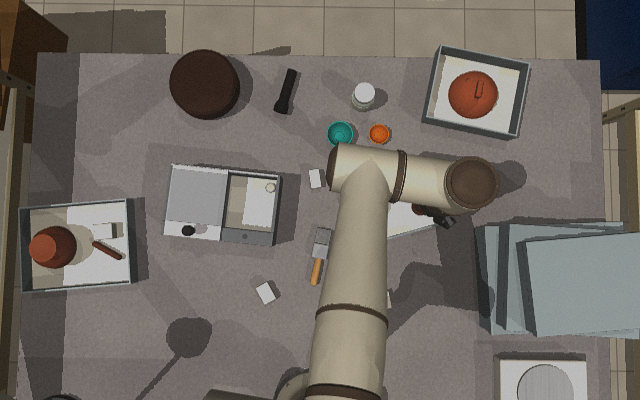

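The case shows the knob at the open hole (top 188,230), the pit is empty and the figure hangs above the tray. I'll correct the tilt and position and go down.

Emit:
jog_arm(increments="2 -0.7 0 1 0.033 -0.012 0.043; 2 -0.6 0 0.9 0 0 0; 2 0 0 0 0 0 0; 2 0 1 0 0 0 0; 2 0 1.5 0 0 0 0; 2 0 1.5 0 0 0 0; 2 0 1 0 0 0 0; 2 0 0 0 0 0 0")

```text
clock: 19.4
eef_pos: [0.5513, -0.2479, 0.1151]
orientation: [-0.242, 0.666, -0.664, 0.24]
ft_force: [0.6, -0.3, -3.5]
gripper_width: 0.0285
```

```bash
python3 go.py 0.5497 -0.2525 0.0236 219.4
```

```text
pos [ 0.5513 -0.2479  0.1151] rotvec [0.003 0.008 0.002] d_tool cm [0.4  9.15 0.28] d in final axes cm [0.42 9.15 0.26] w 0.0285 F [ 0.6 -0.3 -3.5] t 19.4
```

Emit:
jog_arm(increments="2 0.4 1 0.3 0.003 0.008 0.002; 2 0 1.5 0 0 0 0; 2 0 1.5 0 0 0 0; 2 0 1.5 0 0 0 0; 2 0 1 0 0 0 0; 2 0 0.5 0 0 0 0; 2 0 0 0 0 0 0")

```text
clock: 20.1
eef_pos: [0.5516, -0.2548, 0.043]
orientation: [0.236, -0.665, 0.667, -0.239]
ft_force: [0.2, -0.7, -2.0]
gripper_width: 0.0285
```

```bash
python3 go.py 0.5497 -0.2525 0.0236 219.4
```

```text
pos [ 0.5516 -0.2548  0.043 ] rotvec [-0.005 -0.002 -0.002] d_tool cm [ 0.01  1.94 -0.3 ] d in final axes cm [ 0.    1.94 -0.29] w 0.0285 F [ 0.2 -0.7 -2. ] t 20.1
```

Emit:
jog_arm(increments="2 0 0.6 -0.1 -0.005 0 -0.002; 2 0 0.5 0 0 0 0; 2 0 0.3 0 0 0 0; 2 0 0.2 0 0 0 0")

```text
clock: 20.5
eef_pos: [0.5526, -0.2544, 0.0278]
orientation: [0.237, -0.665, 0.667, -0.239]
ft_force: [-0.6, 0.1, -1.8]
gripper_width: 0.0285
```

```bash
python3 go.py 0.5497 -0.2525 0.0236 219.4; python3 - <<'E'
from h import *
p,d=save("side"); cv2.imwrite("pics/side9.png",cv2.resize(p[120:240,310:430],None,fx=5,fy=5,interpolation=cv2.INTER_CUBIC))
E
```

```text
pos [ 0.5526 -0.2544  0.0278] rotvec [-0.003 -0.002 -0.003] d_tool cm [ 0.11  0.42 -0.33] d in final axes cm [ 0.1   0.42 -0.33] w 0.0285 F [-0.6  0.1 -1.8] t 20.5
```

View pics/side9.png

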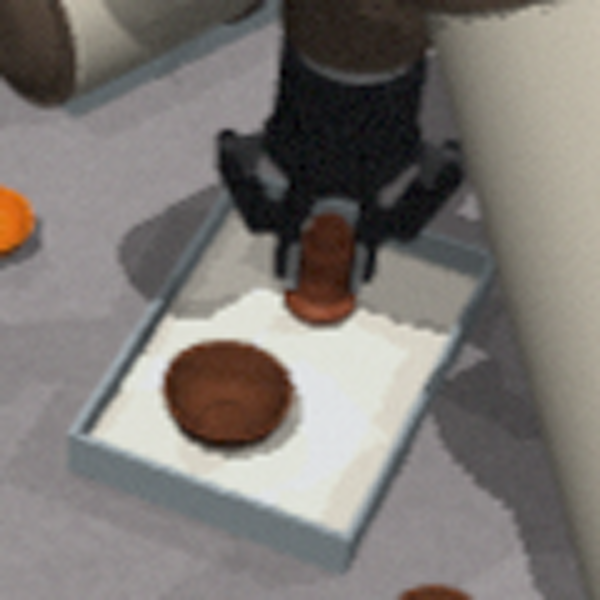

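The figure is just above the foam at crop (320,300), well inside the walls and clear of the bowl. I'll lower it the last 4 mm.

Emit:
jog_arm(increments="2 0 0.15 0 0 0 0; 2 0 0.15 0 0 0 0; 2 0 0.1 0 0 0 0")

```text
clock: 20.85
eef_pos: [0.5528, -0.2544, 0.0237]
orientation: [0.236, -0.665, 0.667, -0.239]
ft_force: [-0.7, 1.6, -0.9]
gripper_width: 0.0287
```

```bash
python3 go.py 0.5497 -0.2525 0.0236 219.4
```

```text
pos [ 0.5528 -0.2544  0.0237] rotvec [-0.003 -0.001 -0.003] d_tool cm [ 0.12  0.01 -0.35] d in final axes cm [ 0.12  0.01 -0.35] w 0.0287 F [-0.7  1.6 -0.9] t 20.85
```

Emit:
jog_arm(increments="2 0 0.1 0 0 0 0")

```text
clock: 20.95
eef_pos: [0.5529, -0.2545, 0.0236]
orientation: [0.237, -0.665, 0.667, -0.239]
ft_force: [-2.3, 2.0, 8.0]
gripper_width: 0.0287
```

Emit:
jog_arm(increments="2 0 0.1 0 0 0 0")

```text
clock: 21.05
eef_pos: [0.5529, -0.2545, 0.0237]
orientation: [0.237, -0.665, 0.667, -0.239]
ft_force: [-2.9, 1.4, 5.8]
gripper_width: 0.0281
```

The force turned to +6–8 N, so it is standing. I'll open slowly, then rise straight up.

Emit:
jog_arm(increments="3.2 0 0 0 0 0 0; 3.6 0 0 0 0 0 0; 4.2 0 0 0 0 0 0; 5 0 0 0 0 0 0; 5 0 0 0 0 0 0; 5 0 0 0 0 0 0")

```text
clock: 21.65
eef_pos: [0.5545, -0.255, 0.0244]
orientation: [0.236, -0.664, 0.667, -0.241]
ft_force: [-0.3, 0.7, 0.4]
gripper_width: 0.0502
```

```bash
python3 go.py 0.5525 -0.2545 0.12 219.4; python3 - <<'E'
from h import *
p,d=save("side"); cv2.imwrite("pics/side10.png",cv2.resize(p[120:240,310:430],None,fx=5,fy=5,interpolation=cv2.INTER_CUBIC))
E
```

```text
pos [ 0.5545 -0.255   0.0244] rotvec [-0.007 -0.    -0.005] d_tool cm [ 0.08 -9.57 -0.1 ] d in final axes cm [ 0.13 -9.56 -0.16] w 0.0502 F [-0.3  0.7  0.4] t 21.65
```

View pics/side10.png

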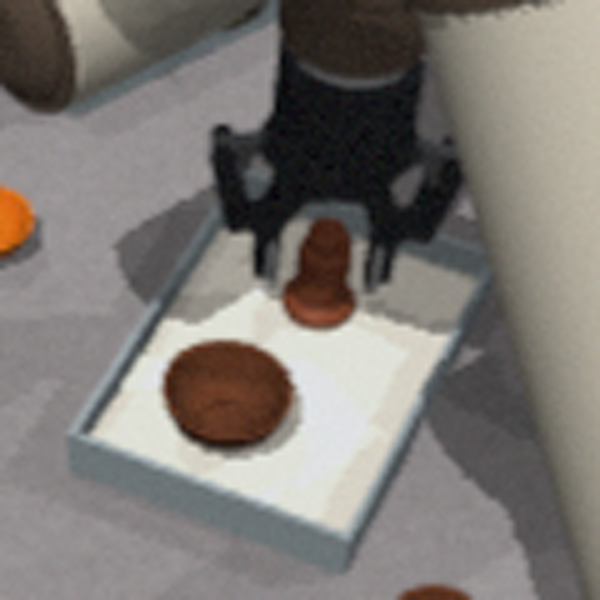

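The figure stands upright and free between the open fingers. I'll rise straight up.

Emit:
jog_arm(increments="5 0.1 -0.5 -0.1 0 0 0; 5 0 -1 0 0 0 0; 5 0 -1.5 0 0 0 0; 5 0 -2 0 0 0 0; 5 0 -3 0 0 0 0; 5 0 -4 0 0 0 0; 5 0 -4 0 0 0 0; 5 0 -4 0 0 0 0; 5 0 -4 4 0 0 0; 5 -4 0 0 0 0 0; 5 -4 0 0 0 0 0; 5 -4 0 0 0 0 0; 5 -4 0 0 0 0 0; 5 0 0 0 0 0 0; 5 0 0 0 0 0 0")

```text
clock: 23.2
eef_pos: [0.6983, -0.1787, 0.2848]
orientation: [0.231, -0.662, 0.671, -0.243]
ft_force: [0.4, 0.4, 0.1]
gripper_width: 0.0504
```

```bash
python3 - <<'E'
from h import *
s=read_state();print(s['eef_pos'],s['qd'].round(3),s['ft_force'].round(1),s['clock'])
for n in("side","top"):
    p,d=save(n); cv2.imwrite(f"pics/{n}11.png",p); np.save(f"pics/{n}11.npy",d)
p=cv2.imread("pics/side11.png"); cv2.imwrite("pics/s11c.png",cv2.resize(p[120:240,310:430],None,fx=5,fy=5,interpolation=cv2.INTER_CUBIC))
Ws=world("side",np.load("pics/side11.npy"))
hsv=cv2.cvtColor(p,cv2.COLOR_BGR2HSV)
m=np.zeros(p.shape[:2],bool); m[160:188,364:384]=1
f=m&(hsv[...,1]>110)&((hsv[...,0]<15)|(hsv[...,0]>170)); P=Ws[f]
for z0 in np.arange(.01,.08,.01):
  q=P[(P[:,2]>z0)&(P[:,2]<z0+.01)]
  if len(q)>3: print(round(z0,3),q[:,:2].mean(0).round(4),len(q))
t=cv2.imread("pics/top11.png"); h=cv2.cvtColor(t,cv2.COLOR_BGR2HSV)
b=(((h[...,0]<12)|(h[...,0]>170))&(h[...,1]>90)&(h[...,2]<120)); b[:190]=0;b[225:]=0;b[:,:350]=0;b[:,:][:,440:]=0
n,l,st,c=cv2.connectedComponentsWithStats(b.astype(np.uint8)); print([(c[i].round(1),st[i][4]) for i in range(1,n) if st[i][4]>30])
E
```

```text
[ 0.6983388  -0.17868348  0.28481723] [ 0.026  0.016  0.022 -0.007  0.    -0.005] [0.4 0.4 0.1] 23.2
0.01 [ 0.5435 -0.2443] 35
0.02 [ 0.5482 -0.2422] 35
0.03 [ 0.5465 -0.2423] 28
0.04 [ 0.5455 -0.2424] 22
0.05 [ 0.547  -0.2449] 38
0.06 [ 0.5491 -0.2496] 40
0.07 [ 0.5512 -0.2496] 13
[(array([373.2, 205.5]), np.int32(443)), (array([411.2, 199.3]), np.int32(166))]
```

View pics/side11.png

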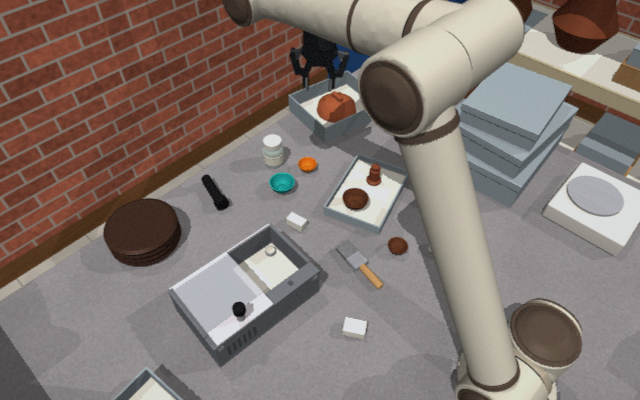

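View pics/top11.png

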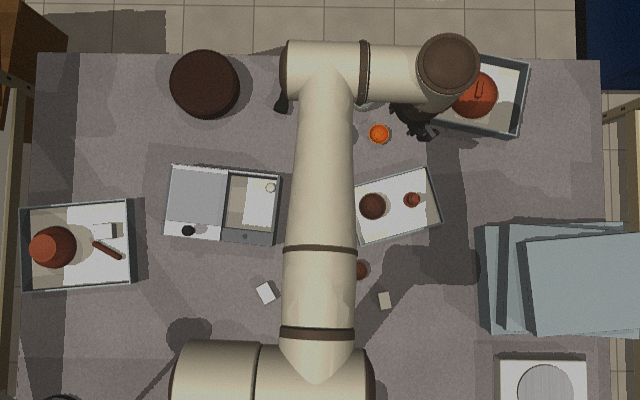

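View pics/s11c.png

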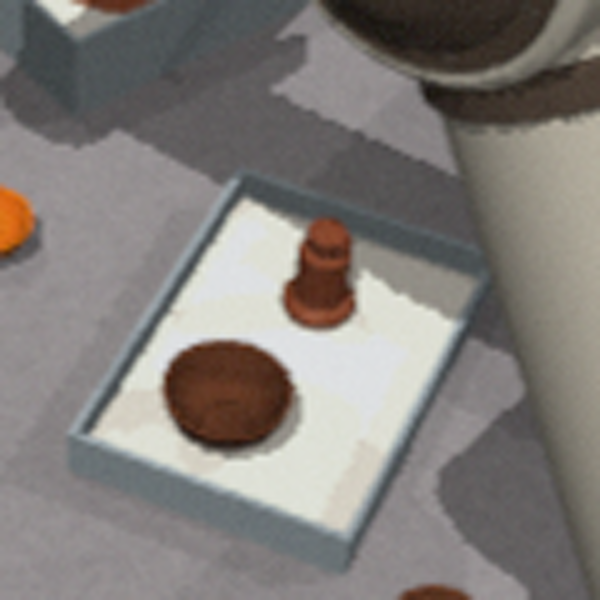

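The figure stands upright at side (374,174). The bowl is at top (373.2,205.5), against (373.2,205.9) at the start. The knob is at the open hole (top 188,230), and the robot is clear of everything. I'll hand it in.

```bash
python3 -c "
from station import *
print(hand_in())"
```

```text
the job is handed in; nothing more can be done
None
```

The job is handed in at about 23 s of the 54 s allowed; no verdict was reported.

**What I did**
- I pulled the knob up about 12.5 mm and slid the cover about 128 mm. I then let the pin down into the open hole.
- I gripped the figure with the jaws turned diagonally to the pit and lifted it out. I set it down on the foam until contact showed 6–8 N.

**Last checks**
- **Cover and knob:** the knob sat at the expected open-hole position, within about a pixel of its pin-down height in the side view taken right after the slide. The last pictures show it still there.
- **Figure:** it stands upright on the tray's foam at about (0.552, -0.254), roughly 0.107 m from the bowl's centre, by the picture and the release pose.
- **Bowl:** it moved less than half a pixel (0.4) in the top view.
- **Robot:** the arm was clear of everything, with wrist force under 1 N.

**What went wrong or disagreed**
- **Blocked descent:** my first reach into the pit, with the jaws along the case's y, was stopped with about 31 N on the wrist. I think a finger's outer link met the open cover's edge, but I worked that out from the forces and did not see it. I backed off and turned the jaws; later pictures show the knob still in the hole and the figure still standing.
- **Tray size:** I measured 224 x 155 mm against the 230 x 160 mm given, small enough to leave the placing unaffected.

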